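# Hold a glue joint closed in the bench press

## Robot

A 7-joint arm with a two-finger parallel gripper is mounted at the origin on a cart in front of the work surface, level with it; the furniture and walls round the work are solid. World frame = base frame: x ahead of the robot, y to its left, z up, the work surface at z = 0. Lengths are in m, angles in rad, forces in N, time in s.
With the tool pointing down it reaches from about 0.4 to 0.75 m from the base axis. Payload 19.5 kg.
Tool frame: the origin (TCP) lies on the mounting face of the last link; the fingertips stand 173 mm ahead of it and the grasp point (between the pads) lies 155 mm ahead of it; z points along the fingers, y is the line along which they close (so a half turn about z gives the same grasp; the last joint's range is limited). The gripper opens to 85 mm and grips with 20 to 120 N. Pads are 22 mm wide; open, the fingers measure 114 mm over their backs; the gripper's body (76 mm by 85 mm) begins 54 mm behind the grasp point. The pads swing forward as they close: fully open they stand 13 mm farther back than shut.
Start: joints at [-1.163, 0.707, -0.028, 1.485, 0.022, 0.951, -0.075], TCP at [0.25, 0.518, 0.405] pointing down, gripper open.
Joint ranges: [-2.71, 2.71], [-0.32, 2.16], [-1.57, 1.52], [0, 2.45], [-1.46, 4.6], [0, 2.02], [-2.83, 2.83]. Speed limits (rad/s): [1.89, 1.89, 2.57, 2.57, 3.01, 3.01, 3.01].

## Interface

Orientations are given as a unit quaternion [w, x, y, z].
In Python, from station import robot gives the robot as it stands.
- The arm moves only by the tool drive_tool, never from a script. Its argument "series" is text: rows parted by semicolons, each of 4 numbers parted by spaces: the shift along the tool's x, y, z in units of 30 mm (1.0 is 30 mm), then the turn about the tool's z in units of 8 degrees (1.0 is 8 degrees). A call has 1 to 10 rows; each row shifts and turns the commanded pose from where the row before left it, along the tool's axes as they then stand; what a row does not reach is not made up. A row lasts 1/10 s, in which the tool goes at most 50 mm and 8.59 degrees, less where a joint would pass 70% of its speed; a pose out of reach is approached as far as the arm can. A call is refused whole if a number of a shift passes 1 or a number of a turn 1, either way. A call with a gripper value outside its range is refused whole. "jaw" is the finger opening in mm, from 0 to 85.4, set as the call begins (left out, the last holds). The fingers move at their own pace and stop on an object; "force" is the grip in N (left out, the last holds). Time passes only in rows, so rows that do not move let the fingers close. It gives the time, the measured TCP pose, the force, the opening and the grip force at its end, in the units of the state.
- robot.observe(): the state, without advancing time (a new reading comes with each control period).
- robot.get_image(name): name is "side" or "top" or "wrist"; returns a dict with "img" (384x512x3 uint8, red, green, blue), "fov_y" (degrees; the focal length in pixels is half the picture's height over the tangent of half this angle, whatever the lens; pixels are square), "cx", "cy" (the principal point, pixels), "extrinsics" (4x4, takes a point from camera to world coordinates); the wrist camera has in their place "T_tool_cam" (4x4, takes a point from camera to tool coordinates, whose origin is the TCP and whose axes are the flange's). Camera axes: x right, y down, z forward; pixel columns grow to the right and rows downward; lengths in m; the calibration is good to about 2 mm. A picture is of the moment at which its call begins: read the wrist's pose just before it. There is no depth.
- robot.job_done(): hands the job in; it is judged then, once.
The state is a dict: "t": time; "joint_positions": joint angles; "joint_vel": joint speeds; "joint_efforts": joint torques, N m; "eef_pos": TCP position; "orientation": TCP orientation; "contact_force": force on the tool from outside, world axes, zero at the start; "moment": the same for the moment, N m; "finger_gap": finger opening in m; "finger_force": force on a finger pad.
Only numpy, scipy, OpenCV 4.12 (cv2) and the standard library are available. Lean on these libraries where they do the work, as an engineer would, in place of code of your own. Each camera call takes 0.05 s, during which the arm holds its last target. There are 200 camera calls.

## Task

A beech strip has just been glued onto the pine block in the blue bench press. Slide the yellow transport lock fully outward, away from the red knob, to its end stop, leave it there, then push the red knob down until the black pointer stands in the green band and keep it there for at least two seconds, without ever reaching the red band, without shifting the strip or the block, and leaving the loose things around alone. The knob is sprung and comes up if let go: the program finishes while still holding it down with the pointer in the green.

Things in the scene. Friction and masses are not known exactly. Their poses are not given: they have to be found in the camera images.
- press: Blue bench glue press, fixed, new place and yaw each time. Origin: centre of the underside of its base (150 mm in x, 230 in y); z up. Bridge along y, top 147 mm up. Ram with red knob at x = y = 0. Lock on a grey rail on the +y half of the bridge, rail top 191 mm up. White scale, 34 mm wide, at y = -64 mm, top 211 mm up, facing -x; the ram's black pointer runs down in front of it.
- transport_lock (a joint): Position of the yellow transport lock, m: 0 = locked (fork under the ram's collar, ram cannot go down), 0.045 = end stop, free. Grows as the lock moves along the press's +y. About 2 N of friction, stays where it is left. Starts near 0.
- lock_grip (a point): Centre of the lock's yellow grip tab: 16 mm along the press's x, 22 mm along its y, 30 mm tall (195 to 225 mm above the bench). It lies on the line x = 0 of the press, at y = 58 mm plus the lock position. Pinch it from above across the press's x, or push it from the side facing the knob.
- ram (a joint): How far the knob is pushed down, m: 0 = up, 0.045 = bottom stop. Green band 0.025 to 0.035, red band from 0.040. The spring pushes up with about 3 N at the top, 14 N in the middle of the green, 18 N at the red; it springs back when let go. Blocked until the lock is out.
- press_knob: Red round knob on the ram, 40 mm diameter, 26 mm tall, flat on top. Origin at the centre of its underside, 207 mm above the bench when up; z up. Moves straight down when pushed.
- knob_top (a point): Centre of the flat top of the red knob, 233 mm above the bench when up; 203 mm in the middle of the green band.
- press_pad: Sprung pressing pad under the ram, 32 mm diameter, with a rubber face; the origin is no useful point. Its face is 95 mm above the bench when up and meets the strip when the knob is 12 mm down; from there its own spring presses the strip with about 2 N, rising 0.25 N per mm (about 7 N in the middle of the green).
- pine_block: Pale pine block 60 x 180 x 43 mm lying on the press's base, long side roughly along the press's x. Origin at the centre of its underside.
- beech_strip: Brown beech strip 30 x 260 x 25 mm lying lengthwise on top of the pine block under the pad. Origin at the centre of its underside.
- glue_bottle: White glue bottle with orange tip, 67 mm diameter, 212 mm tall, standing behind the press. Origin at the centre of its underside. Leave alone.
- pliers: Pliers with blue handles, 50 x 166 x 14 mm, lying behind and left of the press. Leave alone.
- tape_measure: Yellow and black tape measure 38 x 83 x 62 mm, behind and right of the press. Leave alone.
- screwdriver: Short orange screwdriver, 29 x 140 x 25 mm, lying right of the press. Leave alone.
Things that resemble listed ones, but are neither listed nor needed, are in the scene too. There is more than one size of the pine_block; the one meant has the size given above.

How it is judged:
On the way, in this order (a step that is already met when the one before it is completed fails the run):
1. the transport lock is at its end stop while the knob is still up (value of joint transport_lock above 0.04 m and value of joint ram below 0.008 m), for 0.2 s.
2. the knob is held down with the pointer in the green band, the pad pressing the strip, for two seconds (value of joint ram between 0.025 and 0.035 m and contact force between press_pad and beech_strip above 3 N), for 2 s.
At the end, for the whole second after the job is handed in: The transport lock is within 5 mm of its end stop; the robot itself holds the red knob down (over 4 N on it) with the pointer in the green band (25 to 35 mm down), the pad presses the strip onto the block with over 3 N, and strip and block lie within 8 mm of where they were (all of step 2 and value of joint transport_lock above 0.04 m and contact force between any of the fingers, the arm and press_knob above 4 N and contact force between beech_strip and pine_block above 3 N and distance of each of beech_strip, pine_block from where it was at the start of the episode below 0.008 m); the arm keeps its last pose, push and grip.
It fails at once if the pointer reached the red band (value of joint ram above 0.04 m).
It fails at once if the strip was shifted (distance of any of beech_strip, pine_block from where it was at the start of the episode above 0.008 m).
It fails at once if a loose thing nearby was moved (distance of any of glue_bottle, pliers, tape_measure, screwdriver from where it was at the start of the episode above 0.02 m).
It also fails if it takes over 43 s, if anything falls off the work surface, if the arm or the gripper's body presses on something with over 40 N, if the wrist force passes 120 N, or if a joint passes its speed limit or range.

## Working session

There is one attempt and no reset: what is moved stays moved. The work goes in short steps, Python scripts to look and compute and a tool call to move; the robot and the scene stay as the last step left them, time stands still between calls to the robot, and variables do not carry over. Pictures are saved under pics/ and viewed, at most 10 in all, crops included, and the job is handed in when it is done.

Besides the shell and the picture viewer there is one more tool, called after "Request:" as name(argument=value, ...) on one line, values as JSON. drive_tool: Moves the arm, as the interface text tells. Its arguments: {"type":"object","properties":{"series":{"type":"string"},"jaw":{"type":"number"},"force":{"type":"number"}},"required":["series"]}

```bash
mkdir -p pics; ls; cat > h.py <<'E'
import numpy as np, cv2, json
from station import robot
def snap(n,fn):
    s=robot.observe(); r=robot.get_image(n)
    cv2.imwrite('pics/'+fn+'.png',r['img'][:,:,::-1])
    d={k:(v.tolist() if hasattr(v,'tolist') else v) for k,v in r.items() if k!='img'}
    d['pos']=list(map(float,s['eef_pos'])); d['q']=list(map(float,s['orientation']))
    json.dump(d,open('pics/'+fn+'.json','w')); return r,s
E
python3 - <<'E'
from h import *
for n in('top','side','wrist'):
    r,s=snap(n,n+'1'); print(n,{k:np.round(v,3).tolist() for k,v in r.items() if k!='img'})
print(s)
E
```

```text
pics
top {'fov_y': 42.202, 'cx': 249.868, 'cy': 198.078, 'extrinsics': [[0.162, -0.906, 0.39, 0.203], [-0.987, -0.153, 0.056, -0.182], [0.008, -0.394, -0.919, 1.223], [0.0, 0.0, 0.0, 1.0]]}
side {'fov_y': 50.77, 'cx': 250.599, 'cy': 188.543, 'extrinsics': [[1.0, 0.031, -0.003, 0.685], [0.014, -0.356, 0.934, -1.107], [0.028, -0.934, -0.356, 0.543], [0.0, 0.0, 0.0, 1.0]]}
wrist {'fov_y': 61.978, 'cx': 257.733, 'cy': 193.807, 'T_tool_cam': [[0.001, -0.959, -0.283, 0.072], [1.0, 0.001, 0.001, 0.0], [-0.001, -0.283, 0.959, 0.029], [0.0, 0.0, 0.0, 1.0]]}
{'t': 0.1, 'joint_positions': array([-1.16271723,  0.70701804, -0.02761018,  1.48494291,  0.02199628,
        0.95089339, -0.07550416]), 'joint_vel': array([ 0.00093987, -0.00195873,  0.00062295,  0.00015072,  0.00053102,
       -0.00141034,  0.00022907]), 'joint_efforts': array([ 3.10639094e-03, -8.84299564e+01,  1.23669293e+00, -2.36457056e+01,
        1.70420541e-02,  5.09141464e-03,  2.51640313e-05]), 'eef_pos': array([0.24995988, 0.5177562 , 0.40428944]), 'orientation': array([-9.23955035e-05,  2.23004713e-01,  9.74817248e-01, -4.70691965e-04]), 'contact_force': array([-0.64051925, -0.23253078, -0.16180476]), 'moment': array([ 0.03905946, -0.00156794,  0.04600816]), 'finger_force': 0.0, 'finger_gap': 0.08550128220530193}
```

View pics/top1.png

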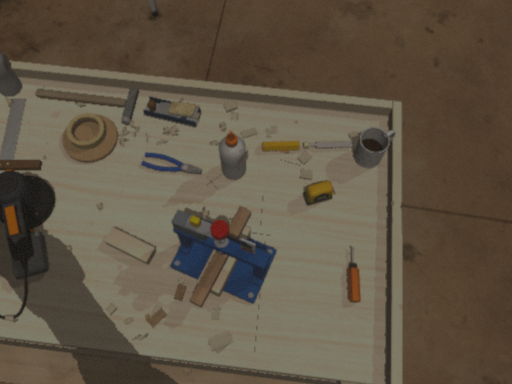

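View pics/side1.png

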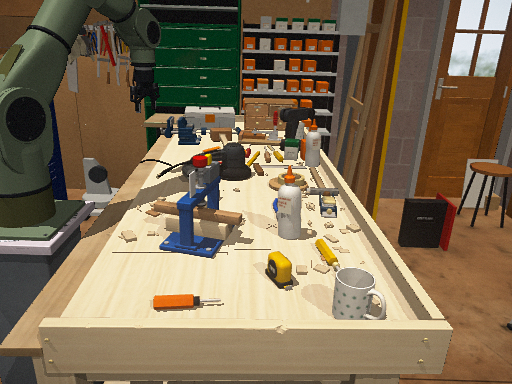

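The top view shows the red knob at about (220,229), the yellow lock tab at (195,221), the scale at about (248,241), and the press's +y pointing image-left. The side view shows the knob at (199,160). I'll measure these from colour centroids in both views.

```bash
cat >> h.py <<'E'
def ray(d,u,v,T=None):
    f=192/np.tan(np.radians(d['fov_y']/2)); T=np.array(d['extrinsics']) if T is None else T
    r=T[:3,:3]@np.array([(u-d['cx'])/f,(v-d['cy'])/f,1]); return T[:3,3],r
def atz(d,u,v,z,T=None):
    o,r=ray(d,u,v,T); return o+r*(z-o[2])/r[2]
def proj(d,p,T=None):
    f=192/np.tan(np.radians(d['fov_y']/2)); T=np.array(d['extrinsics']) if T is None else T
    c=T[:3,:3].T@(np.array(p)-T[:3,3]); return np.array([f*c[0]/c[2]+d['cx'],f*c[1]/c[2]+d['cy']])
def load(fn): return json.load(open('pics/'+fn+'.json')),cv2.imread('pics/'+fn+'.png')
def blobs(im,lo,hi,box):
    h=cv2.cvtColor(im,cv2.COLOR_BGR2HSV); m=cv2.inRange(h,lo,hi)
    if lo[0]<3: m|=cv2.inRange(h,(172,lo[1],lo[2]),(180,255,255))
    x0,y0,x1,y1=box; k=np.zeros_like(m); k[y0:y1,x0:x1]=m[y0:y1,x0:x1]
    n,l,s,c=cv2.connectedComponentsWithStats(k)
    return [(s[i].tolist(),c[i].round(1).tolist()) for i in range(1,n) if s[i][4]>12]
E
python3 - <<'E'
from h import *
d,im=load('top1'); e,sm=load('side1')
for nm,lo,hi in(('red',(0,150,70),(6,255,255)),('yel',(18,140,90),(34,255,255))):
    for a,b,box in((d,im,(160,190,290,300)),(e,sm,(150,140,260,260))):
        for s,c in blobs(b,lo,hi,box): print(nm,s,c,atz(a,*c,.22 if nm=='red' else .21).round(4))
a=cv2.resize(im[195:310,160:285],None,fx=4.7,fy=4.7,interpolation=2)
b=cv2.resize(sm[145:265,145:260],None,fx=4.5,fy=4.5,interpolation=2)
w=cv2.hconcat([cv2.resize(a,(400,int(400*115/125))),cv2.resize(b,(353,368))]); cv2.imwrite('pics/crop1.png',w)
E
```

```text
red [211, 220, 18, 18, 258] [219.4, 228.6] [ 0.548  -0.0678  0.22  ]
red [245, 148, 6, 10, 37] [247.8, 152.6] [0.6698 0.0328 0.22  ]
red [192, 155, 15, 13, 160] [199.2, 160.7] [ 0.5405 -0.0617  0.22  ]
yel [190, 215, 10, 9, 67] [194.5, 219.3] [ 0.5635 -0.0094  0.21  ]
yel [246, 151, 14, 16, 70] [252.9, 158.2] [0.6852 0.0109 0.21  ]
yel [205, 154, 7, 11, 48] [208.8, 158.2] [ 0.5598 -0.0025  0.21  ]
```

View pics/crop1.png

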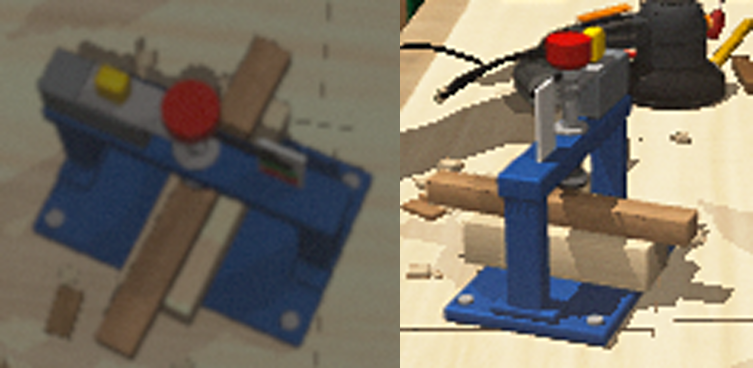

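Request:
drive_tool(series="0 0 -1 1;0 0 -1 1;0 0 -1 1;0 0 0 1;0 0 0 1;0 0 0 1;0 0 0 1;0 0 0 1;0 0 0 1;0 0 0 1", jaw=50)

```text
t: 1.15
eef_pos: [0.2499, 0.5178, 0.4945]
orientation: [0.0, 0.799, 0.601, -0.0]
contact_force: [-0.6, 0.9, -0.8]
finger_gap: 0.0502
finger_force: 0.0
```

```bash
cat >> h.py <<'E'
from scipy.spatial.transform import Rotation as Ro
def tool():
    s=robot.observe(); q=s['orientation']; return s['eef_pos'],Ro.from_quat([q[1],q[2],q[3],q[0]]).as_matrix(),s
def rel(p):
    "offset of world target (TCP) in row units"
    t,R,s=tool(); return (R.T@(np.array(p)-t)/.03).round(3)
E
python3 - <<'E'
from h import *
d,im=load('top1')
t,R,s=tool(); print(t.round(4),R.round(3).tolist(),s['joint_positions'].round(2),s['t'])
k=atz(d,219.4,228.6,.228);y=atz(d,194.5,219.3,.22);print(k,y,np.degrees(np.arctan2(*(y-k)[1::-1])))
print(rel([.56,-.03,.50]))
E
```

```text
[0.2499 0.5178 0.4945] [[0.277, 0.961, -0.0], [0.961, -0.277, -0.0], [-0.0, -0.0, -1.0]] [-1.36  0.65  0.39  1.33 -0.25  1.21 -1.24] 1.15
[ 0.54524786 -0.06874954  0.228     ] [ 0.5599856  -0.01106384  0.22      ] 75.66844009626726
[-14.679  14.993  -0.178]
```

Request:
drive_tool(series="-0.7 0.7 0 0;-0.7 0.7 0 0;-0.7 0.7 0 0;-0.7 0.7 0 0;-0.7 0.7 0 0;-0.7 0.7 0 0;-0.7 0.7 0 0;-0.7 0.7 0 0;-0.7 0.7 0 0;-0.7 0.7 0 0")

```text
t: 2.15
eef_pos: [0.3954, 0.2575, 0.4946]
orientation: [-0.0, 0.797, 0.603, -0.0]
contact_force: [-0.2, -0.1, -0.3]
finger_gap: 0.0501
finger_force: 0.0
```

Request:
drive_tool(series="-0.7 0.7 0 0;-0.7 0.7 0 0;-0.7 0.7 0 0;-0.7 0.7 0 0;-0.7 0.7 0 0;-0.7 0.7 0 0;-0.7 0.7 0 0;-0.7 0.7 0 0;-0.7 0.7 0 0;-0.7 0.7 0 0;")

```text
t: 3.15
eef_pos: [0.5405, -0.0016, 0.4945]
orientation: [-0.0, 0.797, 0.603, -0.0]
contact_force: [0.3, 1.2, -0.4]
finger_gap: 0.0499
finger_force: 0.0
```

```bash
python3 - <<'E'
from h import *
r,s=snap('wrist','w2'); print(s['joint_positions'].round(2),s['t'],s['eef_pos'],s['joint_vel'].round(3))
E
```

```text
[-0.24  0.59  0.36  1.46 -0.22  1.14 -0.12] 3.15 [ 0.5404731  -0.00161882  0.49454316] [ 0.584  0.244 -0.042 -0.5   -0.034  0.253  0.467]
```

View pics/w2.png

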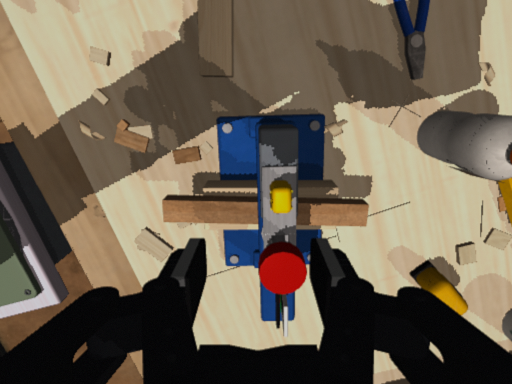

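The wrist view shows the knob at (282,268), the tab at (281,199) and the press nearly aligned with the tool. The arm was still settling, so I'll retake the picture and measure.

```bash
cat >> h.py <<'E'
def wmeas(fn):
    snap('wrist','tmp'); r,s=snap('wrist',fn); d,im=load(fn)
    R=Ro.from_quat([*d['q'][1:],d['q'][0]]).as_matrix(); B=np.eye(4); B[:3,:3]=R; B[:3,3]=d['pos']
    return d,im,B@np.array(d['T_tool_cam'])
E
python3 - <<'E'
from h import *
for i in range(4): snap('wrist','tmp')
d,im,T=wmeas('w3')
hs=cv2.cvtColor(im,cv2.COLOR_BGR2HSV)
for nm,lo,hi,box in(('red',(0,180,110),(6,255,255),(230,220,330,320)),('yelbright',(18,140,170),(34,255,255),(240,150,320,240)),('yel',(18,140,70),(34,255,255),(240,150,320,240))):
    for s,c in blobs(im,lo,hi,box):
        print(nm,s,c,atz(d,*c,.233 if nm=='red' else .225,T).round(4))
t,R,s=tool(); print(t,s['t'],R.round(3).tolist())
f,im1=load('top1')
x0=None
E
```

```text
red [260, 254, 48, 42, 1551] [283.7, 274.4] [ 0.5424 -0.0679  0.233 ]
yelbright [274, 192, 18, 23, 392] [282.3, 203.2] [ 0.5565 -0.011   0.225 ]
yel [272, 188, 22, 27, 528] [282.1, 201.4] [ 0.5567 -0.0095  0.225 ]
[5.39805687e-01 3.09430693e-04 4.94723994e-01] 3.5 [[0.271, 0.963, -0.0], [0.963, -0.271, 0.0], [0.0, -0.0, -1.0]]
```

```bash
python3 - <<'E'
from h import *
print(rel([.5566,-.0105,.376]))
E
```

```text
[-0.196  0.638  3.957]
```

Request:
drive_tool(series="-0.2 0.64 0 0;0 0 0 0;0 0 0.8 0;0 0 0.8 0;0 0 0.8 0;0 0 0.8 0;0 0 0.4 0;0 0 0.36 0;0 0 0 0;0 0 0 0")

```text
t: 4.5
eef_pos: [0.5569, -0.0113, 0.3764]
orientation: [0.0, 0.797, 0.604, 0.0]
contact_force: [0.6, 0.4, 0.1]
finger_gap: 0.05
finger_force: 0.0
```

```bash
python3 - <<'E'
from h import *
d,im,T=wmeas('w4'); print(tool()[0])
cv2.imwrite('pics/w4v.png',im[100:384])
E
```

```text
[ 0.55693076 -0.01144295  0.37664065]
```

View pics/w4v.png

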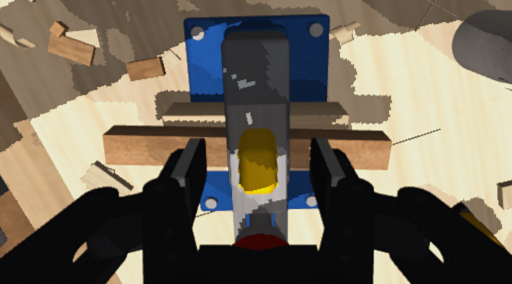

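The tab at (258,261 full-frame) sits centred between the pads at 205 and 312. I'll close on it.

Request:
drive_tool(series="0 0 0 0;0 0 0 0;0 0 0 0;0 0 0 0;0 0 0 0;0 0 0 0", jaw=8, force=25)

```text
t: 5.2
eef_pos: [0.5569, -0.0115, 0.3762]
orientation: [0.0, 0.797, 0.604, 0.0]
contact_force: [-1.0, -0.0, 5.9]
finger_gap: 0.016
finger_force: 26.5
```

Request:
drive_tool(series="0.2 0 0 0;0.2 0 0 0;0.2 0 0 0;0.2 0 0 0;0.2 0 0 0;0.2 0 0 0;0 0 0 0;0 0 0 0")

```text
t: 6.0
eef_pos: [0.5664, 0.0239, 0.3762]
orientation: [-0.001, 0.797, 0.604, -0.0]
contact_force: [-7.0, 3.7, 10.1]
finger_gap: 0.0154
finger_force: 26.8
```

Request:
drive_tool(series="0.1 0 0 0;0.1 0 0 0;0.1 0 0 0;0.1 0 0 0;0 0 0 0;0 0 0 0")

```text
t: 6.6
eef_pos: [0.5688, 0.0322, 0.3761]
orientation: [0.001, 0.798, 0.603, -0.003]
contact_force: [-16.3, -19.1, 12.8]
finger_gap: 0.0157
finger_force: 28.8
```

```bash
python3 - <<'E'
from h import *
d,im,T=wmeas('w5'); print(tool()[0],tool()[2]['contact_force'])
cv2.imwrite('pics/w5v.png',im[100:384])
E
```

```text
[0.56883529 0.03223454 0.37607705] [-14.99782633 -18.01185763  13.56580769]
```

View pics/w5v.png

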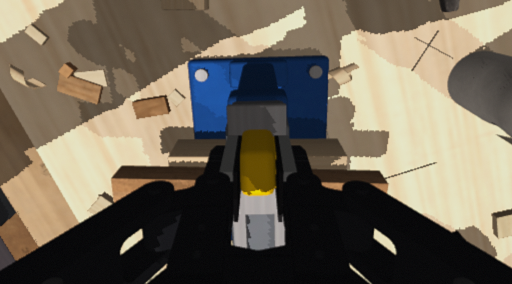

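The lock moved 45 mm and then met a firm resistance of about 20 N, so it is at its end stop. The tab sits between the pads at the rail's end. I'll release and lift.

Request:
drive_tool(series="0 0 0 0;0 0 0 0;0 0 0 0;0 0 0 0;0 0 0 0;0 0 -0.6 0;0 0 -0.8 0;0 0 -0.8 0;0 0 0 0;0 0 0 0", jaw=50)

```text
t: 7.7
eef_pos: [0.5698, 0.0347, 0.4418]
orientation: [0.0, 0.797, 0.603, 0.0]
contact_force: [-0.5, 0.5, -0.9]
finger_gap: 0.0499
finger_force: 0.0
```

```bash
python3 - <<'E'
from h import *
d,im,T=wmeas('w6')
for nm,lo,hi in(('red',(0,150,60),(6,255,255)),('yel',(18,140,70),(34,255,255))):
    for s,c in blobs(im,lo,hi,(150,50,400,384)):
        print(nm,s,c,atz(d,*c,.233 if nm=='red' else .222,T).round(4))
print(tool()[0],tool()[2]['t'],rel([.542,-.0677,.426]))
E
```

```text
red [248, 345, 23, 6, 95] [258.8, 347.3] [ 0.546  -0.0514  0.233 ]
yel [243, 208, 28, 32, 784] [256.7, 223.6] [0.5679 0.0316 0.222 ]
[0.56982417 0.03474725 0.44111454] 7.8 [-3.538  0.036  0.505]
```

Request:
drive_tool(series="-0.7 0 0 0;-0.7 0 0 0;-0.7 0 0 0;-0.7 0 0 0;-0.7 0 0 0;-0.04 0.04 0 0;0 0 0 0;0 0 0 0;0 0 0 0", jaw=0)

```text
t: 8.7
eef_pos: [0.5424, -0.0671, 0.4416]
orientation: [-0.0, 0.797, 0.604, -0.0]
contact_force: [0.2, 0.0, -0.3]
finger_gap: -0.0
finger_force: 0.0
```

Request:
drive_tool(series="0 0 0.4 0;0 0 0.4 0;0 0 0.2 0;0 0 0.1 0;0 0 0.1 0;0 0 0 0;0 0 0 0")

```text
t: 9.4
eef_pos: [0.5423, -0.0678, 0.4063]
orientation: [0.0, 0.797, 0.603, 0.0]
contact_force: [-0.4, 1.2, 3.0]
finger_gap: -0.0002
finger_force: 1.4
```

Contact came at z = 0.406 with about 3 N, as expected.

Request:
drive_tool(series="0 0 0.15 0;0 0 0.15 0;0 0 0.15 0;0 0 0.15 0;0 0 0.15 0;0 0 0.15 0;0 0 0.05 0;0 0 0 0;0 0 0 0;0 0 0 0")

```text
t: 10.4
eef_pos: [0.5423, -0.0678, 0.3777]
orientation: [0.0, 0.797, 0.603, 0.0]
contact_force: [-1.3, 2.1, 13.2]
finger_gap: 0.0001
finger_force: 6.9
```

```bash
python3 - <<'E'
from h import *
d,im,T=wmeas('w7'); snap('top','top7'); _,tm=load('top7'); snap('side','side7'); _,sm=load('side7')
print(tool()[0],tool()[2]['contact_force'])
a=cv2.resize(tm[195:310,160:285],(400,368),interpolation=2);b=cv2.resize(sm[145:265,145:260],(353,368),interpolation=2)
cv2.imwrite('pics/c7.png',cv2.hconcat([a,b]))
E
```

```text
[ 0.54225057 -0.06782273  0.3777401 ] [-1.79840298  2.38212762 12.61003974]
```

View pics/c7.png

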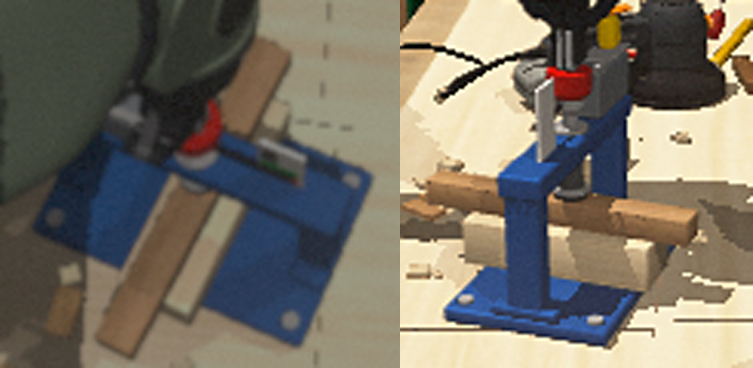

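The knob is about 28 mm down at 13 N. The pad is on the strip, the strip and block have not moved, and the lock is still out. I'll nudge to mid-green and hold.

Request:
drive_tool(series="0 0 0.05 0;0 0 0 0;0 0 0 0;0 0 0 0;0 0 0 0;0 0 0 0;0 0 0 0;0 0 0 0;0 0 0 0;0 0 0 0")

```text
t: 11.6
eef_pos: [0.5423, -0.0678, 0.3763]
orientation: [0.0, 0.797, 0.603, 0.0]
contact_force: [-3.0, 2.7, 14.4]
finger_gap: -0.0001
finger_force: 7.2
```

Request:
drive_tool(series="0 0 0 0;0 0 0 0;0 0 0 0;0 0 0 0;0 0 0 0;0 0 0 0;0 0 0 0;0 0 0 0;0 0 0 0;0 0 0 0")

```text
t: 12.6
eef_pos: [0.5422, -0.0678, 0.3763]
orientation: [0.0, 0.797, 0.603, 0.0]
contact_force: [-2.6, 1.5, 14.0]
finger_gap: 0.0002
finger_force: 7.2
```

Request:
drive_tool(series="0 0 0 0;0 0 0 0;0 0 0 0;0 0 0 0;0 0 0 0;0 0 0 0;0 0 0 0;0 0 0 0;0 0 0 0;0 0 0 0")

```text
t: 13.6
eef_pos: [0.5423, -0.0678, 0.3763]
orientation: [0.0, 0.797, 0.603, 0.0]
contact_force: [-1.8, 2.9, 14.2]
finger_gap: 0.0
finger_force: 7.2
```

```bash
python3 - <<'E'
from h import *
s=tool()[2]; print(s['eef_pos'],s['contact_force'],s['t'])
if 9<s['contact_force'][2]<17: print(robot.job_done())
E
```

```text
[ 0.54226215 -0.06782438  0.376272  ] [-1.7948228   2.87617009 14.18818091] 13.6
the job is handed in; nothing more can be done
None
```

I slid the transport lock 45 mm to its end stop and held the knob about 30 mm down, mid-green by depth and the 14 N push, for about 3 s; the job was handed in at 13.6 s with the arm still holding it, and no verdict came back.

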